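Close the draft shield and tare the balance hands-free

ROBOT

A 6-joint arm with a two-finger parallel gripper is mounted at the origin on a cart in front of the work surface, level with it; the furniture and walls round the work are solid. World frame = base frame: x ahead of the robot, y to its left, z up, the work surface at z = 0. Lengths are in mm, angles in rad, forces in N, time in s.
With the tool pointing down it reaches from about 400 to 925 mm from the base axis. Payload 12.5 kg.
Tool frame: the origin (TCP) lies on the centre line of the jaws, within the pads' length; the fingertips stand 14 mm ahead of it and the grasp point (between the pads) lies 5 mm behind it (env.tcp_to_tips is the distance from the TCP to the fingertips, in mm); z points along the fingers, y is the line along which they close (so a half turn about z gives the same grasp; the last joint's range is limited). The gripper opens to 95 mm and grips with 3 to 60 N. Pads are 20 mm wide; open, the fingers measure 119 mm over their backs; the gripper's body (75 mm by 180 mm) begins 59 mm behind the grasp point.
Start: joints at [-1.243, 0.491, 1.559, -0, 1.092, -0.106], TCP at [262.726, -567.118, 204.861] pointing down, gripper open.
Joint ranges: [-3.1, 3.1], [-0.84, 2.19], [0.05, 2.79], [-1.13, 4.28], [0.06, 2.93], [-2.69, 2.69]. Speed limits (rad/s): [2.22, 2.22, 2.79, 3.14, 3.14, 3.14].

INTERFACE

Orientations are given as [roll, pitch, yaw] about the fixed x, y, z axes, in that order (R = Rz(yaw) Ry(pitch) Rx(roll)).
In Python, from station import state, viewer, ticket, spotter, env gives the robot as it stands. The module is installed in compiled form; this text tells all that it offers.
- The arm moves only by the tool play_rows, never from a script. Its argument "commands" is one flat list of numbers, 7 for each row, row after row: the opening in per cent of the stroke, from 0 (shut) to 100 (fully open), then the shift along the world's x, y, z scaled (see below), then the turn, a rotation vector about the world's x, y, z scaled (see below). A call has exactly 10 rows; each row is the pose to reach, as a shift and turn from the pose commanded when the call began; what a row does not reach only later rows make up. The controller multiplies each number of a shift by 150 mm and each number of a turn by 30 degrees. A row lasts 1/12 s, in which the tool goes at most 41.7 mm and 7.16 degrees, less where a joint would pass 70% of its speed; a pose out of reach is approached as far as the arm can. A call with a number of a shift or a turn outside -1 to 1 is refused whole. A call with a gripper value outside its range is refused whole. The fingers move at their own pace and stop on an object; "force" is the grip in N (left out, the last holds). Time passes only in rows, so rows that repeat a pose let the fingers close, or fill a call up. It gives the time, the measured TCP pose, the force, the opening and the grip force at its end, in the units of the state.
- state(): the state, without advancing time (a new reading comes with each control period).
- viewer.camera(name): name is "scene" or "top" or "wrist"; returns (picture, depth): 400x640x3 uint8, red, green, blue; 400x640 float32, mm along the optical axis (not along the pixel's ray), 0 where there is no reading.
- viewer.calibration(name): a dict with "intrinsics" (3x3 intrinsics, pixels), "D" ([k1, k2, p1, p2, k3] as OpenCV has them; the pictures are not rectified), "extrinsics" (4x4, takes a point from world to camera coordinates); the wrist camera has in their place "mount" (4x4, takes a point from camera to tool coordinates, whose origin is the TCP and whose axes are the flange's). Camera axes: x right, y up, looking along -z (the intrinsics and any distortion apply to the point x, -y, -z); pixel columns grow to the right and rows downward; lengths in mm; the calibration is good to about 2 mm. A picture is of the moment at which its call begins: read the wrist's pose just before it. calibration takes no time and is no camera call.
- ticket.job_done(): hands the job in; it is judged then, once.
Trained networks look in the newest picture that a camera, given by its name, has taken for a name from the list of things; names that differ only in an ending like _2 or _b are one class to them, and where a whole thing is asked for, a point or a joint stands for the part that bears it (a point fixed in the world has none). Each returns a list of dicts, best first, with "confidence" (0 to 1); they miss things now and then, are a little off and sometimes report something else, mostly with a low value. They report only what shows in the picture. A call takes as long as a camera call. They do not tell look-alikes from the thing itself.
- spotter.boxes_of(camera, name): "centre" ([x, y, z] in mm, in world coordinates, good to about 4 mm: the middle of the surface that is visible of it).
- spotter.regions_of(camera, name): "region" (400x640 bool, what is visible of it).
The state is a dict: "time_s": time; "joint_pos": joint angles; "joint_velocities": joint speeds; "effort": joint torques, N m; "position": TCP position; "tool_rot": TCP orientation; "wrist_force": force on the tool from outside, world axes, zero at the start; "moment": the same for the moment, N m; "grip_width": finger opening in mm; "gripper_force": force on a finger pad.
Only numpy, scipy, OpenCV 4.12 (cv2) and the standard library are available. Lean on these libraries where they do the work, as an engineer would, in place of code of your own. Each camera call takes 0.05 s, during which the arm holds its last target. There are 200 camera calls.

TASK

An empty open vial stands on the balance pan, ready to be tared. With a fingertip against the ridge on the balance's sliding top lid, push the lid fully shut; then tare without contact: point at the green-ringed sensor, holding the fingertips just above its dark lens, not touching it, for a good two seconds, and finally take the hand well away from it. Leave the blue-ringed sensor, the vial and everything else alone.

Things in the scene. Friction and masses are not known exactly. Their poses are not given: they have to be found in the camera images.
- balance: white analytical balance, fixed, 310 long (x) by 190 wide (y) by 187 mm high, origin at the centre of its underside; its low sloping console with the screen is at its -x end, towards the robot; the glass weighing chamber lies at x -92 to 59 mm, y -84 to 84 mm, the solid rear housing behind it (x 59 to 154 mm). Two 4 mm wide guides stand beside the lid at y = +-86 mm, their tops at z = 194.5 mm. Stands on the bench, turned by up to 0.2 rad
- lid (a joint): black-framed glass top lid of the chamber, slides along the balance's own x on the rails: 0 = fully shut (lid against its front stop), grows as it opens backwards (+x, away from the robot), at most 0.12 m. Sliding friction about 1.5 N; light (0.16 kg), it stays where it is left; a firmer push of about 5 N tells that it has met the stop. Starts 70 to 115 mm open
- lid_ridge (a point): on the lid: top edge, at mid-width, of the upright back face of the black moulded ridge near the lid's front edge. The face looks along the balance's +x, is 110 mm wide (along y) and 14.5 mm high; the top of the lid behind it is flat for 110 mm and lies 14.5 mm below this point (at z = 193 mm). In front of the face the ridge slopes down to the lid's front edge. Push on the upright face towards the balance's -x to shut the lid. Axes as the balance's
- pan_top (a point): centre of the round steel pan's upper face, 80 mm across, inside the chamber, 72 mm above the bench
- open_vial: empty open glass vial, 28 mm across, 57 mm high, standing on the pan; origin at the centre of its underside; loose
- tare_sensor: hands-free infrared tare sensor: loose white round puck, 72 mm across, 31 mm high, with a GREEN ring on top round a dark lens; origin at the centre of its underside, z up; stands on the bench to the left or right of the balance
- tare_sensor_lens (a point): centre of the green-ringed sensor's dark lens, on its top face, 31 mm above the bench; it looks straight up and sees fingertips 10 to 50 mm above it, within 25 mm of its axis
- print_sensor: the same puck with a BLUE ring, for printing: not to be used; origin at the centre of its underside; on the other side of the balance
- print_sensor_lens (a point): centre of the blue-ringed sensor's dark lens, on its top face
- wash_bottle: bystander: white wash bottle with blue cap and spout, 102x68x209 mm, origin under its centre
- amber_bottle: bystander: brown bottle with black cap, 58 mm across, 125 mm high, origin under its centre
- orange_tub: bystander: orange tub with white lid, 70 mm across, 62 mm high, origin under its centre
- white_tub: bystander: white tub with blue lid, 64 mm across, 66 mm high, origin under its centre
- vial_dark: bystander: closed vial with black cap, 28 mm across, 59 mm high, origin under its centre
- vial_light: bystander: closed vial with light grey cap, 28 mm across, 59 mm high, origin under its centre
There are look-alikes about, which are no part of the job. Leave any brown look-alike of the tare_sensor alone.

How it is judged:
By the outcome, as a careful person would: the job done as asked, in the order asked, and still so for the second after the job is handed in, with the robot touching nothing.
It also fails if it takes over 51 s, if anything falls off the work surface, if the arm or the gripper's body presses on something with over 40 N, if the wrist force passes 120 N, or if a joint passes its speed limit or range.

## Working session

There is one attempt and no reset: what is moved stays moved. The work goes in short steps, Python scripts to look and compute and a tool call to move; the robot and the scene stay as the last step left them, time stands still between calls to the robot, and variables do not carry over. Pictures are saved under pics/ and viewed, at most 10 in all, crops included, and the job is handed in when it is done.

Besides the shell and the picture viewer there is one more tool, called after ">>>" by a JSON object that holds its "api" and its "payload". play_rows: Moves the arm, as the interface text tells. Its arguments: {"type":"object","properties":{"commands":{"type":"array","items":{"type":"number"}},"force":{"type":"number"}},"required":["commands"]}

```bash
mkdir -p pics; cat > h.py <<'E'
import numpy as np, cv2
from station import state, viewer, ticket, spotter, env
def save(img,n): cv2.imwrite(f'pics/{n}.png',cv2.cvtColor(img,cv2.COLOR_RGB2BGR))
def world(cam,depth,uv):
    c=viewer.calibration(cam);K=np.array(c['intrinsics']);D=np.array(c['D']);E=np.array(c['extrinsics'])
    uv=np.atleast_2d(np.array(uv,float));n=cv2.undistortPoints(uv[:,None],K,D)[:,0]
    d=depth[uv[:,1].astype(int),uv[:,0].astype(int)]
    p=np.c_[n[:,0]*d,-n[:,1]*d,-d,np.ones(len(d))]
    return (np.linalg.inv(E)@p.T).T[:,:3]
E
python3 - <<'E'
from h import *
print(state()['position'],state()['tool_rot'],state()['time_s'],env.tcp_to_tips)
for cam in('top','scene'):
    im,d=viewer.camera(cam);save(im,cam);np.save(cam+'.npy',d)
for n in['balance','lid_ridge','lid','tare_sensor','print_sensor','open_vial','wash_bottle','amber_bottle']:
  for r in spotter.boxes_of('top',n)[:3]:print(n,np.round(r['centre']),round(r['confidence'],2))
E
```

```text
[ 262.62154212 -566.84166552  204.23274589] [-3.14042336e+00 -1.26504314e-04  4.33772540e-01] 0.0 14.0
balance [586. -40. 187.] 0.93
lid_ridge [658. -24. 191.] 0.85
lid_ridge [ 665. -435.   66.] 0.21
lid [655. -29. 187.] 0.62
tare_sensor [ 427. -734.   27.] 0.85
tare_sensor [551. -39. 117.] 0.72
tare_sensor [ 464. -232.   27.] 0.63
print_sensor [496. 328.  28.] 0.66
open_vial [496. 334.  31.] 0.57
wash_bottle [713. 255. 121.] 0.57
amber_bottle [656. 368.  94.] 0.62
```

View pics/top.png

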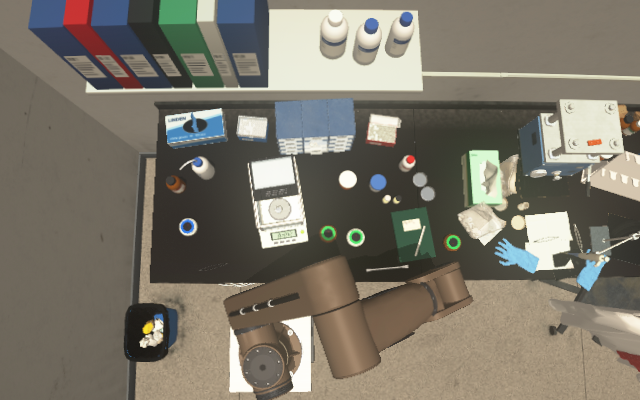

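View pics/scene.png

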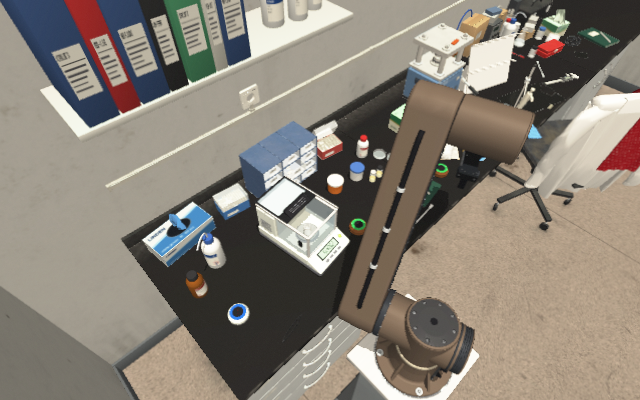

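The top view shows the balance at about (278,200) and the blue puck at (188,227). There are three green-ringed pucks, at (328,233), (356,237) and (453,242). I'll zoom in to tell the white one from the brown ones.

```bash
python3 - <<'E'
from h import *
im=cv2.imread('pics/top.png');d=np.load('top.npy')
a=cv2.resize(im[145:255,235:375],None,fx=5,fy=5,interpolation=cv2.INTER_CUBIC)
cv2.imwrite('pics/c1.png',a)
pts=[(328,233),(356,237),(453,242),(188,227)]
print(np.round(world('top',d,pts)))
for n in [(x,y) for x,y in pts]:
  print(n, im[n[1]-9:n[1]+10,n[0]][:, ::-1].tolist())
E
```

```text
[[ 465. -233.   33.]
 [ 448. -344.   33.]
 [ 424. -738.   31.]
 [ 492.  327.   38.]]
(328, 233) [[78, 68, 55], [115, 81, 54], [106, 206, 100], [91, 234, 117], [82, 181, 94], [78, 98, 73], [81, 79, 71], [106, 76, 71], [87, 67, 60], [63, 62, 55], [66, 62, 55], [64, 62, 55], [63, 63, 55], [63, 88, 60], [65, 137, 73], [67, 154, 77], [93, 109, 61], [104, 73, 49], [83, 65, 48]]
(356, 237) [[142, 137, 118], [208, 225, 185], [152, 235, 150], [84, 233, 112], [78, 169, 89], [73, 84, 67], [83, 69, 64], [99, 67, 62], [85, 69, 63], [77, 70, 65], [84, 68, 65], [78, 70, 66], [75, 73, 67], [74, 164, 85], [82, 225, 108], [115, 233, 130], [234, 242, 207], [248, 245, 231], [170, 165, 147]]
(453, 242) [[70, 65, 52], [99, 71, 47], [107, 194, 90], [83, 227, 104], [71, 190, 89], [68, 89, 63], [68, 67, 60], [71, 67, 60], [71, 67, 60], [69, 68, 61], [96, 64, 58], [71, 68, 61], [69, 68, 60], [73, 105, 72], [78, 228, 105], [79, 230, 106], [150, 138, 70], [136, 85, 48], [74, 61, 46]]
(188, 227) [[167, 161, 139], [131, 159, 208], [71, 136, 231], [57, 122, 223], [62, 80, 125], [62, 58, 56], [81, 54, 54], [77, 56, 55], [65, 58, 56], [62, 59, 56], [63, 60, 57], [64, 60, 58], [56, 66, 86], [59, 123, 223], [59, 133, 235], [188, 204, 218], [244, 240, 222], [184, 176, 152], [79, 74, 65]]
```

View pics/c1.png

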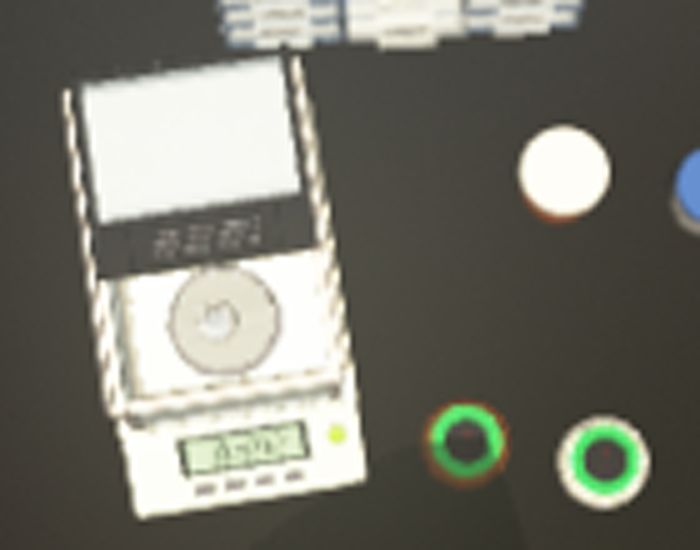

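The white green-ringed puck is the one at (356,237), world about (448,-344). The pucks at (328,233) and (453,242) are brown look-alikes. The lid ridge is the black band at crop y≈195–275. Next I'll work out the balance yaw and where the ridge face is.

```bash
python3 - <<'E'
from h import *
d=np.load('top.npy')
v,u=np.mgrid[145:255,235:320]; P=world('top',d,np.c_[u.ravel(),v.ravel()])
hs=(P[:,2]>170)&(P[:,2]<230)&(P[:,0]>450)
Q=P[hs]; 
r=cv2.minAreaRect(Q[:,:2].astype(np.float32));print('high rect',r)
for cam in('top','scene'):
  d=np.load(cam+'.npy')
  if cam=='scene': viewer.camera('scene')
  else: viewer.camera('top')
  for n in('lid_ridge','lid','balance','open_vial','pan_top'):
    for k in spotter.regions_of(cam,n)[:1]:
      m=k['region'];vv,uu=np.nonzero(m);W=world(cam,d,np.c_[uu,vv])
      print(cam,n,round(k['confidence'],2),m.sum(),np.round(np.percentile(W,[2,50,98],axis=0)).tolist(),uu.min(),uu.max(),vv.min(),vv.max(), cv2.minAreaRect(W[W[:,2]>165][:,:2].astype(np.float32)) if (W[:,2]>165).sum()>5 else '')
# height profile along the column of the lid centre
d=np.load('top.npy')
c=[(int(275-0.14*(y-190)*-1*-1),y) for y in range(150,250,1)]
W=world('top',d,[(round(271+0.125*(y-185)),y) for y in range(152,248)])
im=cv2.imread('pics/top.png')
for (y,w) in zip(range(152,248),W): print(y,np.round(w).astype(int).tolist(),im[y,round(271+0.125*(y-185))].mean().astype(int),end=' | ')
E
```

```text
high rect ((612.8592529296875, -33.06263732910156), (259.0621643066406, 182.30517578125), 8.659287452697754)
top lid_ridge 0.94 1813 [[583.0, -106.0, 186.0], [660.0, -27.0, 194.0], [738.0, 55.0, 210.0]] 249 298 154 200 ((511.64886474609375, -47.62651062011719), (460.9026794433594, 165.92626953125), 8.5736083984375)
top lid 0.98 1814 [[582.0, -106.0, 186.0], [659.0, -28.0, 194.0], [738.0, 53.0, 210.0]] 250 297 154 199 ((512.49267578125, -48.91081237792969), (462.3101806640625, 164.71121215820312), 8.622840881347656)
top balance 0.89 4358 [[426.0, -137.0, 29.0], [586.0, -39.0, 184.0], [733.0, 57.0, 207.0]] 248 308 154 247 ((512.4111938476562, -48.178184509277344), (462.2818603515625, 182.30325317382812), 8.588058471679688)
top open_vial 0.38 50 [[540.0, -50.0, 72.0], [554.0, -38.0, 109.0], [566.0, -27.0, 133.0]] 275 282 205 213 
top pan_top 0.68 1857 [[581.0, -106.0, 186.0], [660.0, -25.0, 194.0], [738.0, 55.0, 210.0]] 249 297 153 200 ((513.5374755859375, -44.09547424316406), (461.2571716308594, 169.80223083496094), 6.961975574493408)
scene lid_ridge 0.94 1482 [[578.0, -100.0, 187.0], 
[... 2494 characters left out ...]
[515, -23, 61] 247 | 221 [511, -27, 66] 233 | 222 [507, -27, 64] 175 | 223 [488, -36, 189] 237 | 224 [484, -36, 185] 250 | 225 [484, -34, 154] 224 | 226 [484, -32, 128] 174 | 227 [484, -29, 88] 197 | 228 [482, -28, 73] 234 | 229 [479, -27, 62] 246 | 230 [475, -31, 68] 250 | 231 [472, -30, 51] 222 | 232 [468, -31, 59] 156 | 233 [465, -30, 50] 209 | 234 [460, -31, 58] 221 | 235 [457, -30, 48] 215 | 236 [452, -30, 55] 217 | 237 [449, -34, 45] 194 | 238 [445, -34, 50] 164 | 239 [442, -33, 39] 181 | 240 [438, -33, 33] 246 | 241 [434, -33, 32] 245 | 242 [430, -33, 33] 226 | 243 [426, -33, 32] 241 | 244 [295, -154, 1764] 250 | 245 [419, -33, 27] 217 | 246 [417, -34, -4] 92 | 247 [413, -34, -7] 67 |
```

>>> {"api": "play_rows", "payload": {"commands": [0, 0, 0, 0.6, 0, 0, 0, 0, 0, 0, 0.6, 0, 0, 0, 0, 0.6, 0.95, 0.6, 0, 0, -0.54, 0, 0.6, 0.95, 0.6, 0, 0, -0.54, 0, 0.6, 0.95, 0.6, 0, 0, -0.54, 0, 0.6, 0.95, 0.6, 0, 0, -0.54, 0, 0.6, 0.95, 0.6, 0, 0, -0.54, 0, 0.6, 0.95, 0.6, 0, 0, -0.54, 0, 0.6, 0.95, 0.6, 0, 0, -0.54, 0, 0.6, 0.95, 0.6, 0, 0, -0.54]}}

```text
time_s: 1.93
position: [352.3, -425.5, 294.7]
tool_rot: [3.141, 0.0, 0.15]
wrist_force: [0.4, -0.0, -0.1]
grip_width: 33.7
gripper_force: 0.0
```

>>> {"api": "play_rows", "payload": {"commands": [0, 0.6, 0.95, 0, 0, 0, 0, 0, 0.6, 0.95, 0, 0, 0, 0, 0, 0.6, 0.95, 0, 0, 0, 0, 0, 0.6, 0.95, 0, 0, 0, 0, 0, 0.6, 0.95, 0, 0, 0, 0, 0, 0.6, 0.95, 0, 0, 0, 0, 0, 0.6, 0.95, 0, 0, 0, 0, 0, 0.6, 0.95, 0, 0, 0, 0, 0, 0.6, 0.95, 0, 0, 0, 0, 0, 0.6, 0.95, 0, 0, 0, 0]}}

```text
time_s: 2.77
position: [442.1, -283.3, 294.7]
tool_rot: [-3.142, 0.0, 0.149]
wrist_force: [0.3, -0.1, -0.2]
grip_width: 0.6
gripper_force: 0.0
```

>>> {"api": "play_rows", "payload": {"commands": [0, 0.6, 0.9, 0, 0, 0, 0, 0, 0.6, 0.9, 0, 0, 0, 0, 0, 0.6, 0.9, 0, 0, 0, 0, 0, 0.6, 0.9, 0, 0, 0, 0, 0, 0.6, 0.9, 0, 0, 0, 0, 0, 0.6, 0.9, 0, 0, 0, 0, 0, 0.6, 0.9, 0, 0, 0, 0, 0, 0.6, 0.9, 0, 0, 0, 0, 0, 0.6, 0.9, 0, 0, 0, 0, 0, 0.6, 0.9, 0, 0, 0, 0]}}

```text
time_s: 3.6
position: [532.3, -148.2, 294.9]
tool_rot: [3.141, 0.0, 0.149]
wrist_force: [0.0, 0.6, -0.4]
grip_width: 0.5
gripper_force: 0.0
```

>>> {"api": "play_rows", "payload": {"commands": [0, 0.77, 0.87, 0, 0, 0, 0, 0, 0.77, 0.87, 0, 0, 0, 0, 0, 0.77, 0.87, 0, 0, 0, 0, 0, 0.77, 0.87, 0, 0, 0, 0, 0, 0.77, 0.87, 0, 0, 0, 0, 0, 0.77, 0.87, 0, 0, 0, 0, 0, 0.77, 0.87, 0, 0, 0, 0, 0, 0.77, 0.87, 0, 0, 0, 0, 0, 0.77, 0.87, 0, 0, 0, 0, 0, 0.77, 0.87, 0, 0, 0, 0]}}

```text
time_s: 4.43
position: [647.7, -17.9, 295.3]
tool_rot: [3.141, -0.0, 0.149]
wrist_force: [0.0, -1.0, -0.5]
grip_width: 0.3
gripper_force: 0.0
```

```bash
cat >> h.py <<'E'
from scipy.spatial.transform import Rotation
def wcloud(depth,s,uv):
    c=viewer.calibration('wrist');K=np.array(c['intrinsics']);D=np.array(c['D']);M=np.array(c['mount'])
    uv=np.atleast_2d(np.array(uv,float));n=cv2.undistortPoints(uv[:,None],K,D)[:,0]
    d=depth[uv[:,1].astype(int),uv[:,0].astype(int)]
    p=np.c_[n[:,0]*d,-n[:,1]*d,-d,np.ones(len(d))]
    t=(M@p.T).T[:,:3]
    return Rotation.from_euler('xyz',s['tool_rot']).apply(t)+s['position']
E
python3 - <<'E'
from h import *
s=state();im,d=viewer.camera('wrist');save(im,'w1');np.save('w1.npy',d)
print(s['position'],s['tool_rot'])
v,u=np.mgrid[0:400:2,0:640:2];P=wcloud(d,s,np.c_[u.ravel(),v.ravel()]).reshape(200,320,3);np.save('w1p.npy',P)
ok=d[::2,::2]>0
for lo,hi in[(190,196),(203,211)]:
  m=ok&(P[...,2]>lo)&(P[...,2]<hi)&(P[...,0]>480)&(P[...,0]<760)
  Q=P[m];print(lo,hi,m.sum(),Q.min(0),Q.max(0)) if m.sum() else 0
  if m.sum():print(cv2.minAreaRect(Q[:,:2].astype(np.float32)))
E
```

```text
[647.70561204 -17.86629165 295.3321015 ] [ 3.14129286e+00 -4.08216913e-04  1.49429735e-01]
190 196 8184 [ 602.72595232 -122.57069635  190.0047239 ] [748.69957984  69.81969326 195.98880219]
((665.4338989257812, -25.093368530273438), (144.6550750732422, 176.33444213867188), 8.423686981201172)
203 211 106 [613.32475723 -85.78316239 203.18617052] [630.36628302  21.63392305 210.17039427]
((622.1392211914062, -31.965789794921875), (2.120015859603882, 108.63036346435547), 8.602996826171875)
```

View pics/w1.png

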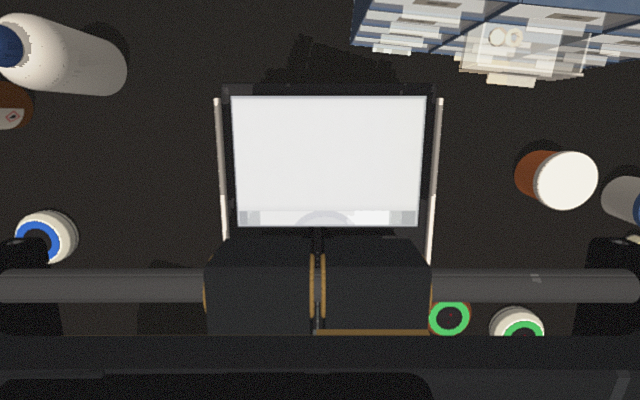

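The wrist view shows the lid between x 220 and 440 px, with the ridge just hidden behind the fingers. The ridge's top edge comes out at (622,-32), 109 mm wide, yaw 0.15, which matches the stated sizes. I'll descend behind it.

>>> {"api": "play_rows", "payload": {"commands": [0, 0, -0.07, 0, 0, 0, 0, 0, 0, -0.07, -0.2, 0, 0, 0, 0, 0, -0.07, -0.35, 0, 0, 0, 0, 0, -0.07, -0.45, 0, 0, 0, 0, 0, -0.07, -0.5, 0, 0, 0, 0, 0, -0.07, -0.53, 0, 0, 0, 0, 0, -0.07, -0.55, 0, 0, 0, 0, 0, -0.07, -0.55, 0, 0, 0, 0, 0, -0.07, -0.55, 0, 0, 0, 0, 0, -0.07, -0.55, 0, 0, 0]}}

```text
time_s: 5.32
position: [648.5, -27.2, 213.3]
tool_rot: [3.141, -0.001, 0.151]
wrist_force: [0.3, 0.1, 0.3]
grip_width: 0.6
gripper_force: 0.0
```

>>> {"api": "play_rows", "payload": {"commands": [0, -0.04, -0.006, 0, 0, 0, 0, 0, -0.08, -0.012, 0, 0, 0, 0, 0, -0.12, -0.018, 0, 0, 0, 0, 0, -0.16, -0.024, 0, 0, 0, 0, 0, -0.2, -0.03, 0, 0, 0, 0, 0, -0.24, -0.036, 0, 0, 0, 0, 0, -0.28, -0.042, 0, 0, 0, 0, 0, -0.32, -0.048, 0, 0, 0, 0, 0, -0.36, -0.054, 0, 0, 0, 0, 0, -0.4, -0.06, 0, 0, 0, 0]}}

```text
time_s: 6.15
position: [587.6, -36.2, 212.4]
tool_rot: [3.142, 0.0, 0.151]
wrist_force: [0.3, -0.3, -0.5]
grip_width: 0.3
gripper_force: 0.0
```

```bash
python3 - <<'E'
from h import *
s=state();print(s['position'],s['wrist_force'])
im,d=viewer.camera('wrist');save(im,'w2')
v,u=np.mgrid[0:400:2,0:640:2];P=wcloud(d,s,np.c_[u.ravel(),v.ravel()])
m=(d[::2,::2].ravel()>0)&(P[:,2]>189)&(P[:,2]<197)&(P[:,0]>480)&(P[:,0]<800);print(m.sum(),np.percentile(P[m],[1,50,99],axis=0),cv2.minAreaRect(P[m][:,:2].astype(np.float32)))
im,d=viewer.camera('scene');save(cv2.resize(im[120:300,200:400],None,fx=4,fy=4 ,interpolation=cv2.INTER_CUBIC)[:600,:800],'s2')
E
```

```text
[587.60143535 -36.20236954 212.36584779] [ 0.26057621 -0.31327594 -0.4937201 ]
16582 [[ 554.52007497 -121.26967249  190.98511801]
 [ 661.69755244  -25.01923096  193.22561525]
 [ 715.87133287   61.28604312  196.16525349]] ((613.26806640625, -33.09356689453125), (195.22418212890625, 176.27687072753906), 8.762483596801758)
```

View pics/s2.png

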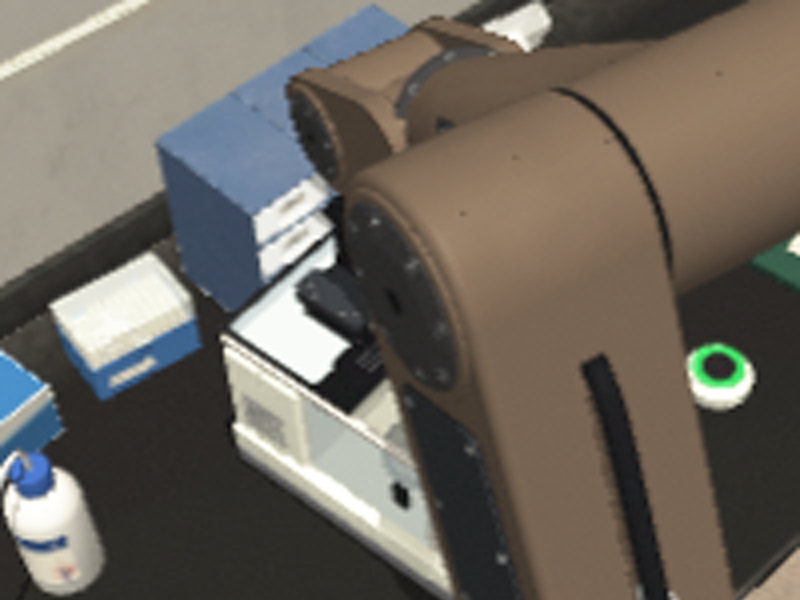

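View pics/w2.png

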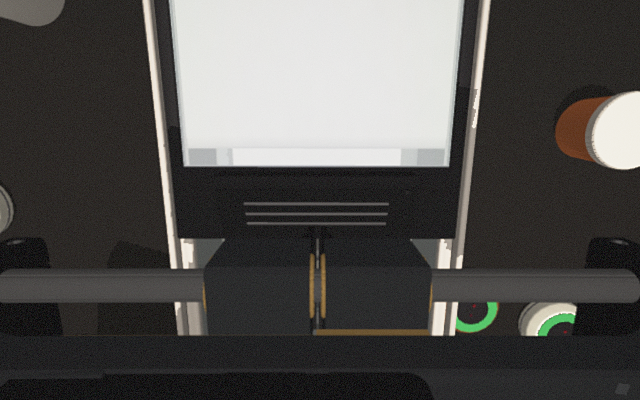

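The wrist view shows the lid's black band at v 165–240, with the fingers over its front part. I'll check the numbers to see whether the lid has moved.

```bash
python3 - <<'E'
from h import *
s=state();im,d=viewer.camera('wrist')
c=viewer.calibration('wrist');M=np.array(c['mount']);K=np.array(c['intrinsics']);D=np.array(c['D'])
print(np.round(M,2).tolist(),np.round(K).tolist())
for z in(14,0,-40):
  p=np.linalg.inv(M)@[0,0,z,1];q=cv2.projectPoints(np.array([[p[0],-p[1],-p[2]]]),np.zeros(3),np.zeros(3),K,D)[0].ravel();print('tip z',z,q,-p[2])
for u in(210,300,350):
  print(u)
  P=wcloud(d,s,[(u,v) for v in range(150,262,4)])
  for v,p in zip(range(150,262,4),P):print(v,np.round(p).astype(int).tolist(),end=' ')
E
```

```text
[[-0.0, 0.97, 0.24, 66.58], [1.0, 0.0, -0.0, 1.3], [-0.0, 0.24, -0.97, -180.47], [0.0, 0.0, 0.0, 1.0]] [[354.0, 0.0, 317.0], [0.0, 354.0, 201.0], [0.0, 0.0, 1.0]]
tip z 14 [314.67921301 232.50608884] 204.72617348211446
tip z 0 [314.52613643 240.94197145] 191.12897936326397
tip z -40 [313.93767942 273.36059621] 152.27985330940544
210
150 [625, 29, 193] 154 [623, 29, 193] 158 [621, 28, 193] 162 [618, 29, 192] 166 [616, 28, 194] 170 [614, 28, 194] 174 [611, 28, 193] 178 [609, 27, 194] 182 [607, 27, 194] 186 [604, 27, 193] 190 [602, 27, 194] 194 [600, 27, 193] 198 [597, 27, 193] 202 [595, 26, 194] 206 [593, 26, 194] 210 [590, 26, 193] 214 [588, 26, 194] 218 [586, 25, 195] 222 [583, 25, 194] 226 [580, 25, 193] 230 [578, 25, 194] 234 [575, 25, 193] 238 [553, 37, 145] 242 [550, 37, 145] 246 [548, 36, 147] 250 [545, 36, 147] 254 [542, 36, 148] 258 [619, -8, 318] 300
150 [633, -21, 193] 154 [630, -21, 192] 158 [628, -22, 193] 162 [626, -22, 194] 166 [624, -22, 193] 170 [621, -23, 193] 174 [621, -23, 207] 178 [620, -24, 208] 182 [618, -24, 209] 186 [615, -24, 208] 190 [613, -24, 207] 194 [610,
[... 194 characters left out ...]
 [584, -28, 195] 238 [653, -27, 393] 242 [622, -28, 309] 246 [622, -28, 311] 250 [622, -28, 314] 254 [622, -28, 317] 258 [622, -28, 319] 350
150 [637, -49, 193] 154 [635, -49, 193] 158 [632, -50, 193] 162 [630, -50, 193] 166 [628, -50, 193] 170 [626, -51, 194] 174 [625, -50, 206] 178 [624, -50, 208] 182 [621, -50, 207] 186 [619, -51, 208] 190 [617, -51, 207] 194 [615, -52, 206] 198 [612, -52, 205] 202 [610, -53, 204] 206 [607, -53, 203] 210 [605, -54, 201] 214 [602, -54, 201] 218 [599, -55, 199] 222 [597, -55, 199] 226 [594, -56, 197] 230 [591, -56, 196] 234 [588, -57, 194] 238 [624, -41, 306] 242 [624, -40, 309] 246 [623, -40, 311] 250 [624, -40, 315] 254 [624, -40, 317] 258 [624, -39, 319]
```

```bash
python3 - <<'E'
from h import *
s=state();im,d=viewer.camera('wrist')
for v in range(214,300,4):
  us=list(range(300,336,3));P=wcloud(d,s,[(u,v) for u in us])
  print(v,[f"{int(p[0])},{int(p[2])}" for p in P])
im0=cv2.cvtColor(im,cv2.COLOR_RGB2BGR)
cv2.imwrite('pics/w3.png',cv2.convertScaleAbs(cv2.resize(im0[210:340,250:390],None,fx=5,fy=4.6,interpolation=cv2.INTER_CUBIC)[:600],alpha=2.5))
E
```

```text
214 ['598,200', '599,202', '599,202', '599,202', '599,201', '600,202', '600,201', '600,201', '600,200', '600,200', '600,199', '601,200']
218 ['596,200', '595,199', '596,200', '596,199', '596,200', '597,201', '597,199', '597,199', '597,200', '598,200', '598,201', '598,199']
222 ['593,199', '593,197', '593,197', '593,199', '594,199', '594,199', '594,198', '594,198', '595,198', '595,199', '595,198', '595,198']
226 ['590,197', '590,198', '590,197', '599,223', '599,222', '591,197', '591,197', '600,223', '600,223', '592,197', '592,196', '593,197']
230 ['587,195', '587,195', '588,196', '599,228', '599,230', '598,226', '598,225', '599,227', '600,230', '600,230', '590,197', '590,197']
234 ['584,195', '598,234', '599,236', '599,235', '599,236', '598,230', '598,231', '598,230', '600,235', '600,236', '600,235', '587,196']
238 ['622,305', '623,307', '622,305', '622,305', '599,241', '598,238', '598,236', '599,237', '600,240', '623,305', '623,306', '624,307']
242 ['622,308', '622,308', '622,308', '622,309', '599,246', '598,242', '598,242', '598,241', '621,304', '623,308', '623,309', '623,308']
246 
[... 1213 characters left out ...]
24', '621,324']
282 ['619,324', '619,323', '619,324', '619,323', '617,320', '616,318', '616,317', '616,318', '618,320', '620,324', '620,323', '620,324']
286 ['618,324', '618,323', '618,324', '618,324', '617,320', '615,318', '615,317', '616,318', '617,320', '619,324', '619,325', '619,324']
290 ['617,324', '617,324', '617,324', '618,324', '616,321', '614,317', '614,318', '614,318', '616,321', '617,323', '618,324', '618,323']
294 ['616,324', '616,324', '616,324', '616,324', '615,321', '613,317', '613,318', '614,318', '615,321', '617,325', '617,324', '617,324']
298 ['615,324', '615,324', '615,323', '615,324', '614,322', '612,318', '612,318', '612,317', '615,321', '616,324', '617,325', '616,324']
```

View pics/w3.png

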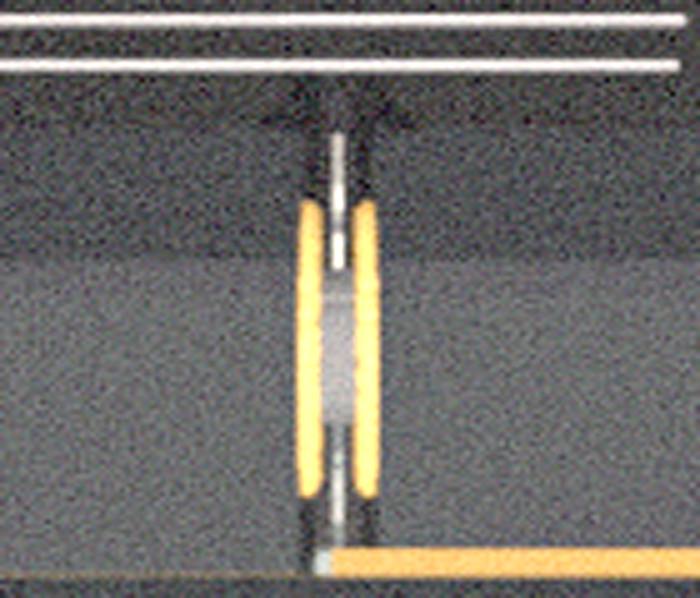

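The wrist depth shows the ridge is still at x≈621, so the tips passed above it without moving the lid. The visible finger ends near z≈222, higher than the stated 198. I'll go back behind the ridge and lower in small steps to find the real tip height.

>>> {"api": "play_rows", "payload": {"commands": [0, 0, 0, 0.15, 0, 0, 0, 0, 0, 0, 0.15, 0, 0, 0, 0, 0.2, 0.03, 0.15, 0, 0, 0, 0, 0.4, 0.06, 0.15, 0, 0, 0, 0, 0.42, 0.063, 0.15, 0, 0, 0, 0, 0.42, 0.063, 0.1, 0, 0, 0, 0, 0.42, 0.063, 0.05, 0, 0, 0, 0, 0.42, 0.063, 0.01, 0, 0, 0, 0, 0.42, 0.063, 0, 0, 0, 0, 0, 0.42, 0.063, 0, 0, 0, 0]}}

```text
time_s: 7.18
position: [650.5, -26.8, 211.7]
tool_rot: [-3.141, 0.001, 0.151]
wrist_force: [0.6, -0.2, 0.5]
grip_width: 0.4
gripper_force: 0.0
```

>>> {"api": "play_rows", "payload": {"commands": [0, 0, 0, -0.005, 0, 0, 0, 0, 0, 0, -0.01, 0, 0, 0, 0, 0, 0, -0.015, 0, 0, 0, 0, 0, 0, -0.02, 0, 0, 0, 0, 0, 0, -0.025, 0, 0, 0, 0, 0, 0, -0.03, 0, 0, 0, 0, 0, 0, -0.03, 0, 0, 0, 0, 0, 0, -0.03, 0, 0, 0, 0, 0, 0, -0.03, 0, 0, 0, 0, 0, 0, -0.03, 0, 0, 0]}}

```text
time_s: 8.02
position: [651.2, -26.7, 207.9]
tool_rot: [3.141, -0.0, 0.151]
wrist_force: [-0.2, 0.2, -0.1]
grip_width: 0.5
gripper_force: 0.0
```

>>> {"api": "play_rows", "payload": {"commands": [0, 0, 0, -0.005, 0, 0, 0, 0, 0, 0, -0.01, 0, 0, 0, 0, 0, 0, -0.015, 0, 0, 0, 0, 0, 0, -0.02, 0, 0, 0, 0, 0, 0, -0.025, 0, 0, 0, 0, 0, 0, -0.03, 0, 0, 0, 0, 0, 0, -0.03, 0, 0, 0, 0, 0, 0, -0.03, 0, 0, 0, 0, 0, 0, -0.03, 0, 0, 0, 0, 0, 0, -0.03, 0, 0, 0]}}

```text
time_s: 8.85
position: [651.2, -26.7, 203.4]
tool_rot: [3.141, -0.0, 0.151]
wrist_force: [-0.0, -0.8, -0.4]
grip_width: 0.7
gripper_force: 0.0
```

>>> {"api": "play_rows", "payload": {"commands": [0, 0, 0, -0.005, 0, 0, 0, 0, 0, 0, -0.01, 0, 0, 0, 0, 0, 0, -0.015, 0, 0, 0, 0, 0, 0, -0.02, 0, 0, 0, 0, 0, 0, -0.02, 0, 0, 0, 0, 0, 0, -0.02, 0, 0, 0, 0, 0, 0, -0.02, 0, 0, 0, 0, 0, 0, -0.02, 0, 0, 0, 0, 0, 0, -0.02, 0, 0, 0, 0, 0, 0, -0.02, 0, 0, 0]}}

```text
time_s: 9.68
position: [651.2, -26.7, 200.4]
tool_rot: [3.141, -0.0, 0.151]
wrist_force: [0.0, 0.1, -0.6]
grip_width: 0.4
gripper_force: 0.0
```

>>> {"api": "play_rows", "payload": {"commands": [0, 0, 0, -0.005, 0, 0, 0, 0, 0, 0, -0.01, 0, 0, 0, 0, 0, 0, -0.015, 0, 0, 0, 0, 0, 0, -0.02, 0, 0, 0, 0, 0, 0, -0.025, 0, 0, 0, 0, 0, 0, -0.03, 0, 0, 0, 0, 0, 0, -0.035, 0, 0, 0, 0, 0, 0, -0.035, 0, 0, 0, 0, 0, 0, -0.035, 0, 0, 0, 0, 0, 0, -0.035, 0, 0, 0]}}

```text
time_s: 10.52
position: [651.3, -26.6, 195.2]
tool_rot: [3.141, -0.0, 0.151]
wrist_force: [-1.2, 0.3, -0.2]
grip_width: 0.5
gripper_force: 0.0
```

```bash
python3 - <<'E'
from h import *
s=state();im,d=viewer.camera('wrist');print(s['position'],s['wrist_force'])
for v in range(206,236,2):
  us=list(range(300,333,3));P=wcloud(d,s,[(u,v) for u in us])
  print(v,[f"{int(p[0])},{int(p[2])}" for p in P])
E
```

```text
[651.25027413 -26.64962794 195.15962474] [-1.17073027  0.30480714 -0.19067492]
206 ['668,193', '668,192', '669,192', '669,193', '669,191', '670,193', '670,192', '670,193', '670,193', '671,193', '671,193']
208 ['667,192', '668,194', '668,193', '668,193', '668,193', '668,192', '669,192', '669,193', '669,194', '670,193', '670,193']
210 ['666,193', '666,192', '667,192', '667,193', '667,192', '667,192', '668,193', '668,192', '668,193', '668,193', '669,193']
212 ['665,194', '665,193', '665,192', '666,192', '666,191', '666,192', '666,193', '667,193', '667,192', '667,192', '668,193']
214 ['664,193', '664,193', '665,193', '665,192', '665,192', '665,193', '665,192', '666,194', '666,193', '666,193', '667,193']
216 ['663,193', '663,193', '663,193', '664,193', '664,193', '664,193', '664,191', '665,193', '665,193', '665,192', '665,192']
218 ['662,193', '662,193', '662,193', '662,191', '663,193', '663,192', '663,193', '663,192', '664,192', '664,193', '664,193']
220 ['661,193', '661,192', '661,192', '661,192', '661,191', '662,193', '662,192', '662,191', '663,192', '662,191', '663,192']
222 ['660,193
[... 168 characters left out ...]
92', '660,194', '660,193', '660,192', '660,193', '661,194', '661,193']
226 ['657,192', '657,192', '658,193', '662,205', '662,205', '658,192', '659,192', '663,206', '663,205', '659,192', '660,192']
228 ['657,194', '656,193', '657,193', '662,209', '663,209', '657,192', '658,193', '663,209', '663,209', '664,209', '659,193']
230 ['655,192', '655,193', '655,192', '662,211', '662,211', '661,208', '661,208', '662,209', '664,213', '664,212', '717,375']
232 ['654,192', '654,193', '654,193', '663,216', '663,215', '661,210', '662,211', '662,211', '663,215', '664,215', '656,193']
234 ['653,192', '661,215', '662,217', '662,218', '662,218', '661,213', '661,214', '662,214', '717,375', '663,218', '664,217']
```

The measured tip end is about 10 mm behind the TCP, at z≈205. I'll go 6 mm lower and then push.

>>> {"api": "play_rows", "payload": {"commands": [0, 0, 0, -0.005, 0, 0, 0, 0, 0, 0, -0.01, 0, 0, 0, 0, 0, 0, -0.015, 0, 0, 0, 0, 0, 0, -0.02, 0, 0, 0, 0, 0, 0, -0.025, 0, 0, 0, 0, 0, 0, -0.03, 0, 0, 0, 0, 0, 0, -0.035, 0, 0, 0, 0, 0, 0, -0.04, 0, 0, 0, 0, 0, 0, -0.04, 0, 0, 0, 0, 0, 0, -0.04, 0, 0, 0]}}

```text
time_s: 11.4
position: [651.2, -26.7, 189.1]
tool_rot: [3.142, 0.0, 0.151]
wrist_force: [0.2, -0.2, -0.4]
grip_width: 0.3
gripper_force: 0.0
```

>>> {"api": "play_rows", "payload": {"commands": [0, -0.02, -0.003, 0, 0, 0, 0, 0, -0.04, -0.006, 0, 0, 0, 0, 0, -0.06, -0.009, 0, 0, 0, 0, 0, -0.08, -0.012, 0, 0, 0, 0, 0, -0.1, -0.015, 0, 0, 0, 0, 0, -0.12, -0.018, 0, 0, 0, 0, 0, -0.14, -0.021, 0, 0, 0, 0, 0, -0.16, -0.024, 0, 0, 0, 0, 0, -0.18, -0.027, 0, 0, 0, 0, 0, -0.2, -0.03, 0, 0, 0, 0]}}

```text
time_s: 12.23
position: [621.1, -31.2, 189.2]
tool_rot: [3.141, -0.0, 0.151]
wrist_force: [1.3, 0.1, 0.5]
grip_width: 0.4
gripper_force: 0.8
```

```bash
cat > prof.py <<'E'
from h import *
s=state();im,d=viewer.camera('wrist');print(s['position'],s['wrist_force'],s['time_s'])
for u in(285,350):
  vs=range(120,240,3);P=wcloud(d,s,[(u,v) for v in vs])
  print(u,[np.round(p).astype(int).tolist() for p in P if p[2]<215 and p[2]>197][:3],[np.round(p).astype(int).tolist() for p in P[-6:]])
E
python3 prof.py
```

```text
[621.06968331 -31.21424314 189.18645   ] [1.34014029 0.11109495 0.46550913] 12.2333
285 [] [[631, -14, 194], [629, -14, 193], [627, -15, 193], [626, -15, 194], [624, -15, 193], [622, -15, 193]]
350 [] [[635, -48, 192], [634, -48, 193], [632, -48, 192], [631, -49, 193], [629, -49, 193], [627, -49, 193]]
```

The force along +x is about 1.3 N, which matches the sliding friction, so the lid is moving. I'll keep pushing.

>>> {"api": "play_rows", "payload": {"commands": [0, -0.03, -0.0045, 0, 0, 0, 0, 0, -0.06, -0.009, 0, 0, 0, 0, 0, -0.09, -0.0135, 0, 0, 0, 0, 0, -0.12, -0.018, 0, 0, 0, 0, 0, -0.15, -0.0225, 0, 0, 0, 0, 0, -0.18, -0.027, 0, 0, 0, 0, 0, -0.21, -0.0315, 0, 0, 0, 0, 0, -0.24, -0.036, 0, 0, 0, 0, 0, -0.27, -0.0405, 0, 0, 0, 0, 0, -0.3, -0.045, 0, 0, 0, 0]}}

```text
time_s: 13.12
position: [575.8, -38.0, 189.2]
tool_rot: [3.141, -0.0, 0.151]
wrist_force: [1.4, -1.1, -0.5]
grip_width: 0.6
gripper_force: 0.9
```

```bash
python3 - <<'E'
from h import *
s=state();im,d=viewer.camera('wrist')
print(s['position'],s['wrist_force'])
v,u=np.mgrid[0:240:2,100:540:2];P=wcloud(d,s,np.c_[u.ravel(),v.ravel()])
m=(d[0:240:2,100:540:2].ravel()>0)&(P[:,2]>189)&(P[:,2]<197)&(P[:,0]>480)&(P[:,0]<800)
L=(P[:,:2]-[622,-32])@np.array([[.989,-.149],[.149,.989]])
k=m&(abs(L[:,1])<60);print('lid rear edge local', np.percentile(L[k,0],[50,99,99.8]))
im,d=viewer.camera('top')
for n in('lid',):
  for r in spotter.boxes_of('top',n)[:1]:print(r)
E
```

```text
[575.7928046  -38.03813273 189.16549373] [ 1.42207101 -1.07467644 -0.52578115]
lid rear edge local [13.30339835 57.54240361 58.13286985]
{'centre': [555.6, -104.3, 190.6], 'confidence': 0.62}
```

>>> {"api": "play_rows", "payload": {"commands": [0, -0.016, -0.0024, 0, 0, 0, 0, 0, -0.032, -0.0048, 0, 0, 0, 0, 0, -0.048, -0.0072, 0, 0, 0, 0, 0, -0.064, -0.0096, 0, 0, 0, 0, 0, -0.08, -0.012, 0, 0, 0, 0, 0, -0.096, -0.0144, 0, 0, 0, 0, 0, -0.112, -0.0168, 0, 0, 0, 0, 0, -0.128, -0.0192, 0, 0, 0, 0, 0, -0.144, -0.0216, 0, 0, 0, 0, 0, -0.16, -0.024, 0, 0, 0, 0]}}

```text
time_s: 14.1
position: [552.0, -41.6, 189.1]
tool_rot: [3.142, 0.0, 0.151]
wrist_force: [2.0, 1.3, -0.4]
grip_width: 0.3
gripper_force: 0.8
```

>>> {"api": "play_rows", "payload": {"commands": [0, -0.006, -0.0009, 0, 0, 0, 0, 0, -0.012, -0.0018, 0, 0, 0, 0, 0, -0.018, -0.0027, 0, 0, 0, 0, 0, -0.024, -0.0036, 0, 0, 0, 0, 0, -0.03, -0.0045, 0, 0, 0, 0, 0, -0.036, -0.0054, 0, 0, 0, 0, 0, -0.042, -0.0063, 0, 0, 0, 0, 0, -0.048, -0.0072, 0, 0, 0, 0, 0, -0.054, -0.0081, 0, 0, 0, 0, 0, -0.06, -0.009, 0, 0, 0, 0]}}

```text
time_s: 14.93
position: [543.1, -42.9, 189.1]
tool_rot: [3.142, 0.0, 0.151]
wrist_force: [1.4, 0.9, -1.7]
grip_width: 0.7
gripper_force: 0.8
```

>>> {"api": "play_rows", "payload": {"commands": [0, -0.004, -0.0006, 0, 0, 0, 0, 0, -0.008, -0.0012, 0, 0, 0, 0, 0, -0.012, -0.0018, 0, 0, 0, 0, 0, -0.016, -0.0024, 0, 0, 0, 0, 0, -0.02, -0.003, 0, 0, 0, 0, 0, -0.024, -0.0036, 0, 0, 0, 0, 0, -0.028, -0.0042, 0, 0, 0, 0, 0, -0.032, -0.0048, 0, 0, 0, 0, 0, -0.036, -0.0054, 0, 0, 0, 0, 0, -0.04, -0.006, 0, 0, 0, 0]}}

```text
time_s: 15.77
position: [537.2, -43.8, 189.1]
tool_rot: [3.141, 0.0, 0.151]
wrist_force: [1.9, 1.4, -0.7]
grip_width: 0.6
gripper_force: 0.8
```

>>> {"api": "play_rows", "payload": {"commands": [0, -0.004, -0.0006, 0, 0, 0, 0, 0, -0.008, -0.0012, 0, 0, 0, 0, 0, -0.012, -0.0018, 0, 0, 0, 0, 0, -0.016, -0.0024, 0, 0, 0, 0, 0, -0.02, -0.003, 0, 0, 0, 0, 0, -0.02, -0.003, 0, 0, 0, 0, 0, -0.02, -0.003, 0, 0, 0, 0, 0, -0.02, -0.003, 0, 0, 0, 0, 0, -0.02, -0.003, 0, 0, 0, 0, 0, -0.02, -0.003, 0, 0, 0, 0]}}

```text
time_s: 16.6
position: [535.0, -44.1, 189.2]
tool_rot: [3.141, -0.002, 0.151]
wrist_force: [5.7, 1.6, -4.2]
grip_width: 0.7
gripper_force: 2.9
```

>>> {"api": "play_rows", "payload": {"commands": [0, -0.004, -0.0006, 0, 0, 0, 0, 0, -0.008, -0.0012, 0, 0, 0, 0, 0, -0.008, -0.0012, 0, 0, 0, 0, 0, -0.008, -0.0012, 0, 0, 0, 0, 0, -0.008, -0.0012, 0, 0, 0, 0, 0, -0.008, -0.0012, 0, 0, 0, 0, 0, -0.008, -0.0012, 0, 0, 0, 0, 0, -0.008, -0.0012, 0, 0, 0, 0, 0, -0.008, -0.0012, 0, 0, 0, 0, 0, -0.008, -0.0012, 0, 0, 0, 0]}}

```text
time_s: 17.43
position: [534.9, -44.2, 189.3]
tool_rot: [3.141, -0.004, 0.151]
wrist_force: [11.2, 3.1, -5.6]
grip_width: 0.6
gripper_force: 5.9
```

The force rose to 11 N with no further movement, so the lid is shut against the stop. I'll back off, lift and head for the sensor.

>>> {"api": "play_rows", "payload": {"commands": [0, 0.04, 0.006, 0, 0, 0, 0, 0, 0.1, 0.015, 0, 0, 0, 0, 0, 0.12, 0.018, 0.1, 0, 0, 0, 0, 0.12, 0.018, 0.3, 0, 0, 0, 0, 0.12, 0.018, 0.5, 0, 0, 0, 0, 0.12, 0.018, 0.7, 0, 0, 0, 0, 0.12, -0.2, 0.7, 0, 0, 0, 0, 0.12, -0.45, 0.7, 0, 0, 0, 0, 0.12, -0.7, 0.7, 0, 0, 0, 0, 0.12, -0.9, 0.7, 0, 0, 0]}}

```text
time_s: 18.27
position: [551.0, -181.5, 294.3]
tool_rot: [3.141, 0.0, 0.151]
wrist_force: [0.4, -0.1, 0.1]
grip_width: 0.6
gripper_force: 0.0
```

>>> {"api": "play_rows", "payload": {"commands": [0, -0.1, -0.25, 0, 0, 0, 0, 0, -0.2, -0.5, 0, 0, 0, 0, 0, -0.3, -0.7, 0, 0, 0, 0, 0, -0.3, -0.7, 0, 0, 0, 0, 0, -0.3, -0.7, 0, 0, 0, 0, 0, -0.3, -0.7, 0, 0, 0, 0, 0, -0.3, -0.7, 0, 0, 0, 0, 0, -0.3, -0.7, 0, 0, 0, 0, 0, -0.3, -0.7, 0, 0, 0, 0, 0, -0.3, -0.7, 0, 0, 0, 0]}}

```text
time_s: 19.1
position: [506.4, -283.7, 294.2]
tool_rot: [3.141, -0.0, 0.152]
wrist_force: [0.8, 0.2, -0.3]
grip_width: 0.5
gripper_force: 0.0
```

```bash
python3 - <<'E'
from h import *
print(state()['position'],state()['time_s'])
for cam in('top','wrist'):
  s=state();im,d=viewer.camera(cam)
  if cam=='top':
    save(cv2.resize(im[145:255,235:375],None,fx=5,fy=5,interpolation=cv2.INTER_CUBIC),'t3')
  hsv=cv2.cvtColor(im,cv2.COLOR_RGB2HSV);g=cv2.inRange(hsv,(50,110,120),(75,255,255))
  n,l,st,c=cv2.connectedComponentsWithStats(cv2.morphologyEx(g,cv2.MORPH_CLOSE,np.ones((3,3))))
  for i in range(1,n):
    if st[i,4]<40:continue
    v,u=np.nonzero((l==i)&(g>0));P=(world(cam,d,np.c_[u,v]) if cam=='top' else wcloud(d,s,np.c_[u,v]))
    P=P[(P[:,2]>15)&(P[:,2]<50)]
    if len(P)>15:print(cam,c[i].round(),st[i],np.round(np.median(P,0),1),np.round((np.percentile(P,1,0)+np.percentile(P,99,0))/2,1),np.round(np.ptp(P,0)))
E
```

```text
[ 506.37223314 -283.68159937  294.20113285] 19.1
top [453. 242.] [447 235  14  14  91] [ 424.  -741.2   30. ] [ 425.3 -738.9   31.9] [53. 56. 21.]
wrist [273. 192.] [252 172  43  42 770] [ 467.7 -233.8   30.5] [ 466.7 -233.8   30.5] [55. 55.  5.]
wrist [355. 217.] [335 197  42  41 748] [ 451.4 -344.3   30.6] [ 450.4 -344.7   30.6] [55. 54.  6.]
```

View pics/t3.png

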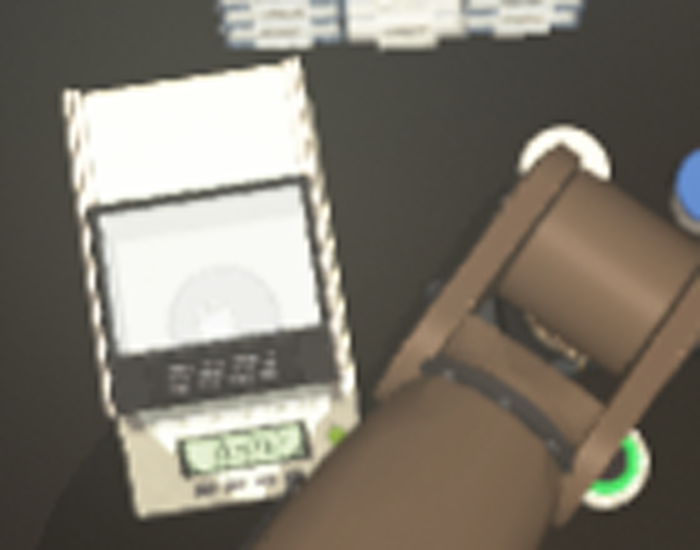

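The top view shows the lid closed up to the front of the chamber, with the vial still standing on the pan. The white sensor's centre is at (450.4,-344.7). I'll move over it and then down.

>>> {"api": "play_rows", "payload": {"commands": [0, -0.19, -0.2, 0, 0, 0, 0, 0, -0.373, -0.407, 0, 0, 0, 0, 0, -0.373, -0.407, 0, 0, 0, 0, 0, -0.373, -0.407, -0.2, 0, 0, 0, 0, -0.373, -0.407, -0.4, 0, 0, 0, 0, -0.373, -0.407, -0.6, 0, 0, 0, 0, -0.373, -0.407, -0.75, 0, 0, 0, 0, -0.373, -0.407, -0.85, 0, 0, 0, 0, -0.373, -0.407, -0.85, 0, 0, 0, 0, -0.373, -0.407, -0.85, 0, 0, 0]}}

```text
time_s: 20.03
position: [450.2, -345.3, 166.5]
tool_rot: [-3.141, 0.001, 0.151]
wrist_force: [-0.4, -0.3, 0.8]
grip_width: 0.4
gripper_force: 0.0
```

```bash
python3 - <<'E'
from h import *
s=state();im,d=viewer.camera('wrist');print(s['position'])
hsv=cv2.cvtColor(im,cv2.COLOR_RGB2HSV);g=cv2.inRange(hsv,(50,110,120),(75,255,255))
n,l,st,c=cv2.connectedComponentsWithStats(g)
for i in range(1,n):
    if st[i,4]<40:continue
    v,u=np.nonzero(l==i);P=wcloud(d,s,np.c_[u,v]);print(st[i],np.round(np.percentile(P,[1,50,99],axis=0)).tolist())
E
```

```text
[ 450.1861961  -345.28842366  166.51463785]
[ 163  121   63   63 1796] [[440.0, -260.0, 29.0], [468.0, -234.0, 30.0], [494.0, -207.0, 32.0]]
[ 285  159   61   59 1460] [[424.0, -371.0, 29.0], [454.0, -342.0, 31.0], [477.0, -318.0, 32.0]]
```

>>> {"api": "play_rows", "payload": {"commands": [0, 0, 0, -0.15, 0, 0, 0, 0, 0, 0, -0.3, 0, 0, 0, 0, 0, 0, -0.42, 0, 0, 0, 0, 0, 0, -0.52, 0, 0, 0, 0, 0, 0, -0.6, 0, 0, 0, 0, 0, 0, -0.65, 0, 0, 0, 0, 0, 0, -0.69, 0, 0, 0, 0, 0, 0, -0.707, 0, 0, 0, 0, 0, 0, -0.707, 0, 0, 0, 0, 0, 0, -0.707, 0, 0, 0]}}

```text
time_s: 20.92
position: [450.4, -345.7, 61.2]
tool_rot: [3.141, -0.001, 0.151]
wrist_force: [1.5, 0.0, 0.5]
grip_width: 0.4
gripper_force: 0.0
```

```bash
python3 - <<'E'
from h import *
s=state();im,d=viewer.camera('wrist');print(s['position'])
for v in range(218,240,2):
  us=list(range(306,333,3));P=wcloud(d,s,[(u,v) for u in us]);print(v,[f"{int(p[0])},{int(p[2])}" for p in P])
E
```

```text
[ 450.37347714 -345.69836435   61.22898039]
218 ['453,32', '453,31', '454,31', '454,31', '454,31', '454,31', '455,32', '455,31', '455,31']
220 ['452,31', '452,32', '452,31', '453,31', '453,32', '453,30', '454,32', '454,32', '454,32']
222 ['451,31', '451,32', '451,31', '451,31', '452,31', '452,30', '452,31', '453,32', '453,31']
224 ['449,31', '450,31', '450,31', '450,32', '450,31', '451,31', '451,31', '451,31', '451,31']
226 ['448,30', '462,72', '462,72', '449,31', '449,31', '462,72', '463,72', '450,30', '450,31']
228 ['516,241', '461,75', '462,75', '448,31', '448,32', '462,75', '462,75', '463,75', '449,31']
230 ['445,31', '461,78', '461,77', '460,73', '460,73', '461,76', '462,78', '462,76', '447,30']
232 ['444,31', '462,82', '461,81', '460,77', '461,77', '460,76', '462,81', '463,82', '446,31']
234 ['461,83', '461,83', '461,83', '460,80', '460,79', '461,79', '462,84', '462,83', '463,84']
236 ['461,87', '461,85', '462,87', '460,83', '461,83', '461,83', '462,87', '463,87', '463,88']
238 ['485,155', '485,154', '462,89', '460,85', '460,85', '461,85', '463,90', '485,153', '485,154']
```

The fingertips show at z≈71, about 40 mm above the lens. I'll go 7 mm lower to the middle of the sensing range and hold.

>>> {"api": "play_rows", "payload": {"commands": [0, 0, 0, -0.047, 0, 0, 0, 0, 0, 0, -0.047, 0, 0, 0, 0, 0, 0, -0.047, 0, 0, 0, 0, 0, 0, -0.047, 0, 0, 0, 0, 0, 0, -0.047, 0, 0, 0, 0, 0, 0, -0.047, 0, 0, 0, 0, 0, 0, -0.047, 0, 0, 0, 0, 0, 0, -0.047, 0, 0, 0, 0, 0, 0, -0.047, 0, 0, 0, 0, 0, 0, -0.047, 0, 0, 0]}}

```text
time_s: 21.8
position: [450.1, -345.4, 53.5]
tool_rot: [3.141, -0.0, 0.151]
wrist_force: [-0.2, 0.3, -0.3]
grip_width: 0.7
gripper_force: 0.0
```

>>> {"api": "play_rows", "payload": {"commands": [0, 0, 0, 0, 0, 0, 0, 0, 0, 0, 0, 0, 0, 0, 0, 0, 0, 0, 0, 0, 0, 0, 0, 0, 0, 0, 0, 0, 0, 0, 0, 0, 0, 0, 0, 0, 0, 0, 0, 0, 0, 0, 0, 0, 0, 0, 0, 0, 0, 0, 0, 0, 0, 0, 0, 0, 0, 0, 0, 0, 0, 0, 0, 0, 0, 0, 0, 0, 0, 0]}}

```text
time_s: 22.63
position: [450.1, -345.4, 53.5]
tool_rot: [3.142, 0.0, 0.151]
wrist_force: [-1.0, 0.2, 0.8]
grip_width: 0.6
gripper_force: 0.0
```

>>> {"api": "play_rows", "payload": {"commands": [0, 0, 0, 0, 0, 0, 0, 0, 0, 0, 0, 0, 0, 0, 0, 0, 0, 0, 0, 0, 0, 0, 0, 0, 0, 0, 0, 0, 0, 0, 0, 0, 0, 0, 0, 0, 0, 0, 0, 0, 0, 0, 0, 0, 0, 0, 0, 0, 0, 0, 0, 0, 0, 0, 0, 0, 0, 0, 0, 0, 0, 0, 0, 0, 0, 0, 0, 0, 0, 0]}}

```text
time_s: 23.47
position: [450.1, -345.5, 53.5]
tool_rot: [3.142, 0.0, 0.151]
wrist_force: [-1.1, -0.1, 0.4]
grip_width: 0.8
gripper_force: 0.0
```

>>> {"api": "play_rows", "payload": {"commands": [0, 0, 0, 0, 0, 0, 0, 0, 0, 0, 0, 0, 0, 0, 0, 0, 0, 0, 0, 0, 0, 0, 0, 0, 0, 0, 0, 0, 0, 0, 0, 0, 0, 0, 0, 0, 0, 0, 0, 0, 0, 0, 0, 0, 0, 0, 0, 0, 0, 0, 0, 0, 0, 0, 0, 0, 0, 0, 0, 0, 0, 0, 0, 0, 0, 0, 0, 0, 0, 0]}}

```text
time_s: 24.3
position: [450.1, -345.5, 53.5]
tool_rot: [3.141, 0.0, 0.151]
wrist_force: [0.7, -0.5, -1.0]
grip_width: 0.5
gripper_force: 0.0
```

>>> {"api": "play_rows", "payload": {"commands": [0, 0, 0, 0.2, 0, 0, 0, 0, 0, 0, 0.4, 0, 0, 0, 0, 0, 0, 0.6, 0, 0, 0, 0, 0, 0, 0.8, 0, 0, 0, 0, 0, 0, 1, 0, 0, 0, 0, 0, 0, 1, 0, 0, 0, 0, 0, 0, 1, 0, 0, 0, 0, 0, 0, 1, 0, 0, 0, 0, 0, 0, 1, 0, 0, 0, 0, 0, 0, 1, 0, 0, 0]}}

```text
time_s: 25.13
position: [449.7, -345.1, 202.3]
tool_rot: [-3.14, 0.001, 0.151]
wrist_force: [0.6, -0.6, 0.3]
grip_width: 0.7
gripper_force: 0.0
```

>>> {"api": "play_rows", "payload": {"commands": [0, 0, 0, 0.5, 0, 0, 0, 0, 0, -0.2, 0.5, 0, 0, 0, 0, 0, -0.5, 0.5, 0, 0, 0, 0, 0, -0.8, 0.5, 0, 0, 0, 0, 0, -1, 0.5, 0, 0, 0, 0, 0, -1, 0.5, 0, 0, 0, 0, 0, -1, 0.5, 0, 0, 0, 0, 0, -1, 0.5, 0, 0, 0, 0, 0, -1, 0.5, 0, 0, 0, 0, 0, -1, 0.5, 0, 0, 0]}}

```text
time_s: 25.97
position: [450.4, -494.3, 278.8]
tool_rot: [3.142, -0.0, 0.152]
wrist_force: [-0.3, 0.1, -0.8]
grip_width: 0.5
gripper_force: 0.0
```

```bash
python3 - <<'E'
from h import *
s=state();print(s['position'],s['time_s'])
im,d=viewer.camera('top');save(cv2.resize(im[145:255,235:375],None,fx=5,fy=5,interpolation=cv2.INTER_CUBIC),'t4')
E
```

```text
[ 450.40115169 -494.34434231  278.7542507 ] 25.9667
```

View pics/t4.png

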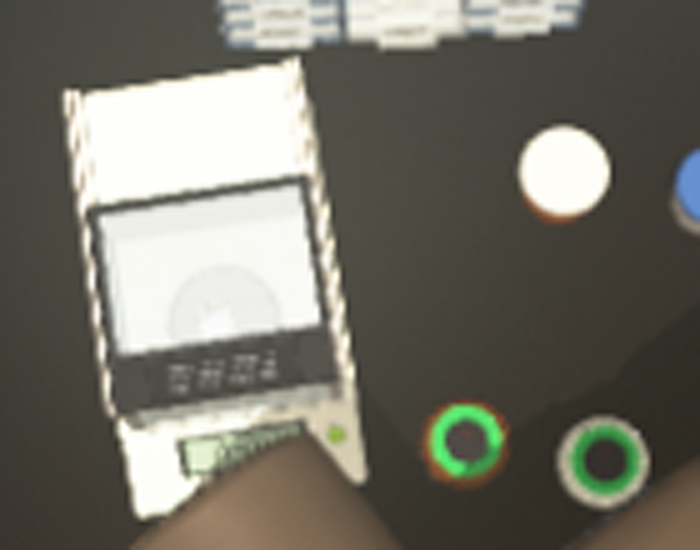

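The lid is shut, the vial is still on the pan, both nearby pucks are where they were, and the hand is clear. I'm handing the job in.

```bash
python3 -c "
from h import *
print(ticket.job_done())"
```

```text
the job is handed in; nothing more can be done
None
```

I pushed the lid shut against its stop and held the fingertips about 30 mm above the green-ringed sensor's lens for over 2 s without touching it. I then took the hand well away and handed the job in at about 26 s; no verdict came back, and I had no readout confirming the tare registered.

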